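Sort two sample vials by height into their racks

ROBOT

A 6-joint arm with a two-finger parallel gripper is mounted at the origin on the work surface. World frame = base frame: x ahead of the robot, y to its left, z up, the work surface at z = 0. Lengths are in m, angles in rad, forces in N, time in s.
With the tool pointing down it reaches from about 0.375 to 0.975 m from the base axis. Payload 3.8 kg.
Tool frame: the origin (TCP) lies at the very end of the fingers, on their centre line; the grasp point (between the pads) lies 19 mm behind it; z points along the fingers, y is the direction in which the jaws open and shut (so a half turn about z gives the same grasp; the last joint's range is limited). The gripper opens to 85 mm and grips with 20 to 120 N. Pads are 22 mm wide; open, the fingers measure 114 mm over their backs; the gripper's body (76 mm by 85 mm) begins 54 mm behind the grasp point. The pads swing forward as they close: fully open they stand 13 mm farther back than shut.
Start: joints at [1.066, 0.264, 1.604, -0, 1.274, -0.037], TCP at [0.304, 0.602, 0.231] pointing down, gripper open.
Joint ranges: [-2.63, 2.63], [-0.94, 2.18], [0.31, 2.57], [-1.31, 4.45], [0, 2.66], [-2.55, 2.55]. Speed limits (rad/s): [2.57, 2.57, 3.14, 3.14, 3.14, 3.14].

INTERFACE

Orientations are given as a unit quaternion [w, x, y, z].
In Python, from rig import ctrl, read_camera gives the robot as it stands. The module is installed in compiled form; this text tells all that it offers.
- The arm moves only by the tool drive_tool, never from a script. Its argument "steps" is text: rows parted by semicolons, each of 7 numbers parted by spaces: the turn, a rotation vector about the tool's x, y, z in rad, then the shift along the tool's x, y, z in cm, then the opening in per cent of the stroke, from 0 (shut) to 100 (fully open). A call has 1 to 5 rows; each row is the pose to reach, as a shift and turn from the pose commanded when the call began, along the tool's axes at that moment; what a row does not reach only later rows make up. A row lasts 1/8 s, in which the tool goes at most 62.5 mm and 10.7 degrees, less where a joint would pass 70% of its speed; a pose out of reach is approached as far as the arm can. A call with a gripper value outside its range is refused whole. The fingers move at their own pace and stop on an object; "newtons" is the grip in N (left out, the last holds). Time passes only in rows, so rows that repeat a pose let the fingers close. It gives the time, the measured TCP pose, the force and the opening at its end, in the units of the state.
- ctrl.observe(): the state, without advancing time (a new reading comes with each control period).
- read_camera(name): name is "scene" or "top" or "wrist"; returns a dict with "img" (400x640x3 uint8, red, green, blue), "range_z" (400x640 float32, m along the optical axis (not along the pixel's ray), 0 where there is no reading), "vfov" (degrees; the focal length in pixels is half the picture's height over the tangent of half this angle, whatever the lens; pixels are square), "cx", "cy" (the principal point, pixels), "dist_coeffs" ([k1, k2, p1, p2, k3] as OpenCV has them; the pictures are not rectified), "R" (3x3) and "t" (3): a world point X has camera coordinates R X + t; the wrist camera has in their place "T_tool_cam" (4x4, takes a point from camera to tool coordinates, whose origin is the TCP and whose axes are the flange's). Camera axes: x right, y down, z forward; pixel columns grow to the right and rows downward; lengths in m; the calibration is good to about 2 mm. A picture is of the moment at which its call begins: read the wrist's pose just before it.
- ctrl.hand_in(): hands the job in, once; it reports no verdict.
The state is a dict: "clock": time; "q": joint angles; "dq": joint speeds; "joint_efforts": joint torques, N m; "tool_pos": TCP position; "ee_rot": TCP orientation; "contact_force": force on the tool from outside, world axes, zero at the start; "moment": the same for the moment, N m; "opening": finger opening in m.
Only numpy, scipy, OpenCV 4.12 (cv2) and the standard library are available. Lean on these libraries where they do the work, as an engineer would, in place of code of your own. Each camera call takes 0.05 s, during which the arm holds its last target. There are 200 camera calls.

TASK

Two loose amber vials, one tall and one short, stand on the bench outside the two grey racks. Put each one upright into the empty hole of the rack that already holds vials of its own height: set it down gently, fully on the floor of the hole, and let go. Do not drop a vial from a height.

Things in the scene. Friction and masses are not known exactly. Their poses are not given: they have to be found in the camera images.
- tall_vial_center (a point): The tall loose vial: amber glass vial, 95 mm tall, 28 mm diameter, standing loose outside the racks; white paper band, black 24 mm wide cap (top 15 mm). Grip the glass, straight from foot to 20 mm below the top. 50 to 105 g. Point: its centre, 47.5 mm above its foot; z along its axis, yaw arbitrary. The other loose vial differs only in height.
- short_vial_center (a point): The short loose vial: amber glass vial, 65 mm tall, 28 mm diameter, standing loose outside the racks; white paper band, black 24 mm wide cap (top 15 mm). Grip the glass, straight from foot to 20 mm below the top. 35 to 70 g. Point: its centre, 32.5 mm above its foot; z along its axis, yaw arbitrary. The other loose vial differs only in height.
- tall_place (a point): Floor centre of the empty hole at the far (+x) end of the rack of tall vials: fixed grey block 196x72x14 mm, row of 3 holes 62 mm apart, each 48 mm wide, 10 deep; 95 mm vials stand in the other two. Point 4 mm above the bench. x along the row (within 12 deg of bench x), y across: close the fingers along y, clear of the neighbours. Either rack may be left or right.
- short_place (a point): Floor centre of the empty hole at the near (-x) end of the rack of short vials: fixed grey block 196x72x14 mm, row of 3 holes 62 mm apart, each 48 mm wide, 10 deep; 65 mm vials stand in the other two. Point 4 mm above the bench. x along the row (within 12 deg of bench x), y across: close the fingers along y, clear of the neighbours. Either rack may be left or right.

How it is judged:
At the end, for the whole second after the job is handed in: Each loose vial stands in the empty hole of the rack of its own height: centre within 16 mm of the hole's centre seen from above, foot at most 5 mm above the hole's floor, upright within about 10 degrees, at rest (under 20 mm/s) (horizontal distance between tall_vial_center and tall_place below 0.016 m and angle between each of tall_vial_center, short_vial_center's own z axis and vertical below 0.17 rad and height (world z) of tall_vial_center below 0.0565 m and linear speed of each of tall_vial, short_vial below 0.02 m/s and horizontal distance between short_vial_center and short_place below 0.016 m and height (world z) of short_vial_center below 0.0415 m); the robot touches nothing.
It fails at once if the tall vial is let go or thrown with its foot more than 40 mm above the bench (height (world z) of tall_vial_center above 0.0875 m and contact force between tall_vial and the fingers below 0.02 N).
It fails at once if the short vial is let go or thrown with its foot more than 40 mm above the bench (height (world z) of short_vial_center above 0.0725 m and contact force between short_vial and the fingers below 0.02 N).
It also fails if it takes over 56 s, if anything falls off the work surface, if the arm or the gripper's body presses on something with over 40 N, if the wrist force passes 120 N, or if a joint passes its speed limit or range.

## Working session

There is one attempt and no reset: what is moved stays moved. The work goes in short steps, Python scripts to look and compute and a tool call to move; the robot and the scene stay as the last step left them, time stands still between calls to the robot, and variables do not carry over. Pictures are saved under pics/ and viewed, about 8 in all and at most 12, crops included, and the job is handed in when it is done.

Besides the shell and the picture viewer there is one more tool, called after ">>>" in YAML: its name, and indented under it one key for each argument. drive_tool: Moves the arm, as the interface text tells. Its arguments: {"type":"object","properties":{"steps":{"type":"string"},"newtons":{"type":"number"}},"required":["steps"]}

```bash
mkdir -p pics
python3 - <<'E'
from rig import ctrl, read_camera
import cv2,numpy as np,pickle
s=ctrl.observe(); print({k:np.round(v,3) for k,v in s.items()})
ims=[]
for n in("scene","top"):
    c=read_camera(n); pickle.dump(c,open(n+".pkl","wb"))
    print(n,c["vfov"],c["cx"],c["cy"],c["dist_coeffs"],np.round(c["R"],3).tolist(),np.round(c["t"],3))
    cv2.imwrite(f"pics/{n}0.png",c["img"][:,:,::-1])
E
```

```text
{'clock': np.float64(0.0), 'q': array([ 1.066,  0.265,  1.605,  0.   ,  1.274, -0.037]), 'dq': array([-0.001,  0.   , -0.002, -0.001, -0.   , -0.001]), 'joint_efforts': array([-1.0000e-03, -5.1513e+01, -3.6731e+01, -0.0000e+00,  1.3000e-02,
        0.0000e+00]), 'tool_pos': array([0.304, 0.602, 0.23 ]), 'ee_rot': array([-0.   ,  0.232,  0.973, -0.001]), 'contact_force': array([-0.405,  0.292, -0.687]), 'moment': array([ 0.028,  0.016, -0.036]), 'opening': np.float64(0.085)}
scene 57.65710710273147 318.68133220867537 200.37560962298724 [0.0164257 0.        0.        0.        0.       ] [[-0.739, 0.674, 0.014], [0.482, 0.543, -0.687], [-0.471, -0.501, -0.726]] [ 0.384 -0.244  1.01 ]
top 43.34086678034684 312.8834918664818 200.0193730094674 [-0.06407394  0.          0.          0.          0.        ] [[-0.001, -1.0, -0.01], [-0.981, 0.003, -0.194], [0.194, 0.01, -0.981]] [0.014 0.506 1.121]
```

View pics/scene0.png

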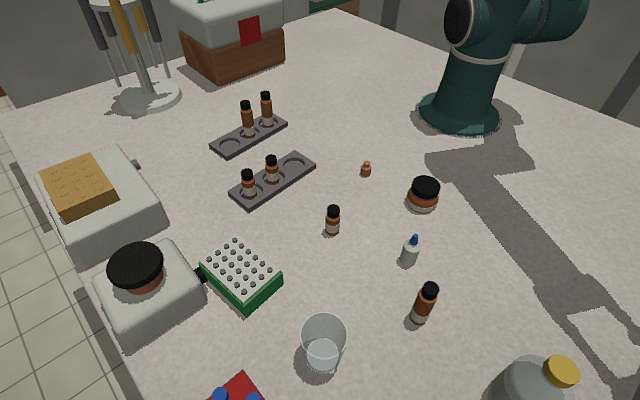

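View pics/top0.png

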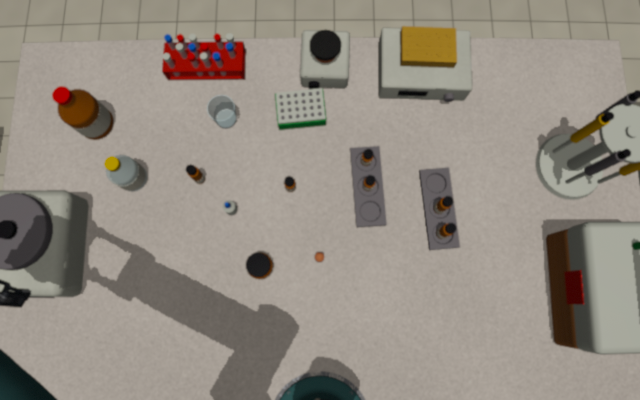

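The scene view shows the loose tall vial at about (425,302) and the loose short vial at (333,220). The short rack's empty hole is at (294,163) and the tall rack's at (229,145). In the top view the same four are at (194,172), (290,184), (371,211) and (436,182). So the short rack is the left one and the tall rack the right one.

```bash
cat > h.py <<'E'
import cv2,numpy as np,pickle
from scipy.spatial.transform import Rotation as Ro
def K(c):
    f=200/np.tan(np.radians(c["vfov"]/2)); return np.array([[f,0,c["cx"]],[0,f,c["cy"]],[0,0,1]])
def extr(c,s=None):   # world->cam R,t
    if "R" in c: return c["R"],c["t"]
    q=s["ee_rot"]; T=np.eye(4); T[:3,:3]=Ro.from_quat(np.r_[q[1:],q[0]]).as_matrix(); T[:3,3]=s["tool_pos"]
    I=np.linalg.inv(T@c["T_tool_cam"]); return I[:3,:3],I[:3,3]
def und(c,p): return cv2.undistortPoints(np.float64(p).reshape(-1,1,2),K(c),np.array(c["dist_coeffs"],float)).reshape(-1,2)
def onplane(c,p,z,s=None):
    R,t=extr(c,s); d=np.c_[und(c,p),np.ones(np.size(p)//2)]@R; o=-R.T@t
    return o+d*((z-o[2])/d[:,2])[:,None]
def tri(c1,p1,c2,p2,s1=None,s2=None):
    P=[np.c_[extr(c,s)] for c,s in((c1,s1),(c2,s2))]
    if 1:
        P=[np.hstack([extr(c,s)[0],np.reshape(extr(c,s)[1],(3,1))]) for c,s in((c1,s1),(c2,s2))]
    X=cv2.triangulatePoints(P[0],P[1],und(c1,p1).T,und(c2,p2).T); return (X[:3]/X[3]).T
def proj(c,X,s=None):
    R,t=extr(c,s); return cv2.projectPoints(np.float64(X).reshape(-1,3),cv2.Rodrigues(R)[0],np.float64(t),K(c),np.array(c["dist_coeffs"],float))[0].reshape(-1,2)
def blob(m,p,r=8):  # component of mask nearest p
    n,l,st,ce=cv2.connectedComponentsWithStats(m.astype(np.uint8))
    i=1+min(range(n-1),key=lambda i:np.hypot(*(ce[i+1]-p)) if st[i+1,4]>12 else 1e9)
    return l==i,ce[i],st[i]
E
sed -i '/P=\[np.c_/d;s/^    if 1:$//;s/^        P=/    P=/' h.py
python3 - <<'E'
from h import *
S,T=[pickle.load(open(n+".pkl","rb")) for n in("scene","top")]
def cap(c,p):
    x0,y0=p[0]-14,p[1]-14; m=np.zeros(c["img"].shape[:2],bool)
    m[y0:y0+28,x0:x0+28]=c["img"][y0:y0+28,x0:x0+28].max(2)<50
    return blob(m,p)[1:]
for n,ps,pt in(("tall",(430,290),(192,169)),("short",(333,211),(290,182)),("tr1",(246,104),(446,202)),("tr2",(265,96),(450,228)),("sr1",(248,174),(368,155)),("sr2",(272,160),(370,180))):
    a,sa=cap(S,ps);b,sb=cap(T,pt)
    X=tri(S,a,T,b)[0]; e=[np.hypot(*(proj(c,X)[0]-q)).round(1) for c,q in((S,a),(T,b))]
    d=[]
    print(n,a.round(1),sa[2:],b.round(1),sb[2:],"X",X.round(4),"reproj",e)
for name,c,ps in(("scene",S,((272,180),(248,135))),("top",T,((385,187),(428,205)))):
    im=c["img"].astype(int); hsv=cv2.cvtColor(c["img"],cv2.COLOR_RGB2HSV)
    for p in ps: print(name,p,[c["img"][p[1]+dy,p[0]+dx].tolist() for dx,dy in((0,0),(-6,0),(-8,8),(20,0))])
vis=T["img"][120:270,270:480]; v2=S["img"][80:240,190:350]
cv2.imwrite("pics/crop.png",np.hstack([cv2.resize(vis,(400,300),interpolation=2),cv2.resize(v2,(300,300),interpolation=2)])[:,:,::-1])
E
```

```text
tall [429.7 290.2] [ 18  19 253] [191.  169.8] [ 9  9 63] X [0.57   0.2933 0.0865] reproj [np.float64(0.6), np.float64(0.4)]
short [333.1 211. ] [ 13  14 138] [289.2 181.4] [ 8  9 54] X [0.5487 0.0694 0.0567] reproj [np.float64(0.6), np.float64(0.5)]
tr1 [244.8 104.6] [11 10 86] [447.2 201.1] [ 9  9 70] X [ 0.4941 -0.288   0.0919] reproj [np.float64(0.2), np.float64(0.3)]
tr2 [265.   95.1] [ 9  9 75] [450.3 228. ] [10  9 73] X [ 0.4332 -0.2916  0.0917] reproj [np.float64(0.4), np.float64(0.4)]
sr1 [246.7 174.4] [ 12  12 122] [367.8 153.7] [ 9 10 69] X [ 0.6136 -0.115   0.0614] reproj [np.float64(0.5), np.float64(0.4)]
sr2 [271.  160.1] [ 11  12 107] [369.7 179.8] [ 9  9 66] X [ 0.5504 -0.1178  0.062 ] reproj [np.float64(0.5), np.float64(0.5)]
scene (272, 180) [[115, 115, 106], [49, 45, 42], [106, 100, 100], [51, 49, 50]]
scene (248, 135) [[109, 109, 101], [55, 54, 52], [98, 95, 94], [48, 46, 46]]
top (385, 187) [[163, 155, 146], [94, 89, 91], [101, 96, 98], [166, 158, 149]]
top (428, 205) [[99, 94, 95], [155, 147, 138], [168, 160, 151], [31, 24, 21]]
```

View pics/crop.png

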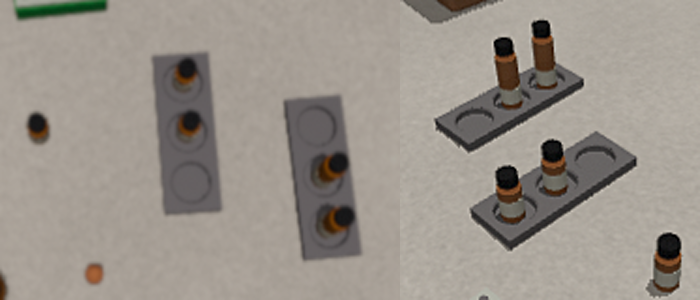

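The crop shows the short rack on the left with its empty near hole at about (190,182), and the tall rack on the right with its empty far hole at about (317,126). The triangulated cap heights fit 95 mm and 65 mm vials. Next I measure the rack outlines in both views.

Run:
```python
from h import *
from rig import ctrl
S,T=[pickle.load(open(n+".pkl","rb")) for n in("scene","top")]
C={}
for name,c,ps,roi,lim in(("scene",S,dict(short=(272,180),tall=(248,135)),(200,80,330,215),125),("top",T,dict(short=(368,187),tall=(440,208)),(340,135,470,260),128)):
    x0,y0,x1,y1=roi; m=np.zeros((400,640),np.uint8); m[y0:y1,x0:x1]=c["img"][y0:y1,x0:x1].max(2)<lim
    for n,p in ps.items():
        b,ce,st=blob(m,p); cnt=max(cv2.findContours(b.astype(np.uint8),0,1)[0],key=cv2.contourArea).reshape(-1,2)
        W=onplane(c,cnt,0.014)[:,:2]
        # keep contour near the rack only (drop vial tops sticking out): check rect size
        (cx,cy),(w,h),a=cv2.minAreaRect(np.float32(W)); 
        bx=cv2.boxPoints(((cx,cy),(w,h),a)); L=max(((bx[(i+1)%4]-bx[i]) for i in range(4)),key=lambda v:np.hypot(*v)); L=L*np.sign(L[0])
        print(name,n,st,"centre",round(cx,4),round(cy,4),"size",round(w,4),round(h,4),"yaw",np.degrees(np.arctan2(L[1],L[0])).round(1))
        C[name,n]=bx
    # holes: darker pixels? try Hough-free: Canny ellipse of the empty hole
for n,ps,pt in(("short",(294,163),(371,211)),("tall",(227,145),(436,182))):
    out=[]
    for c,p,r in((S,ps,20),(T,pt,15)):
        g=cv2.cvtColor(c["img"],cv2.COLOR_RGB2GRAY); x,y=p
        g4=cv2.resize(g[y-r:y+r,x-r:x+r],None,fx=4,fy=4,interpolation=2)
        e=cv2.Canny(g4,40,90); cs=cv2.findContours(e,0,1)[0]
        best=None
        for k in cs:
            if len(k)<20: continue
            el=cv2.fitEllipse(cv2.convexHull(k)) if len(cv2.convexHull(k))>5 else None
            if el: print(n,np.round((np.array(el[0])+.5)/4-.5+[x-r,y-r],1),np.round(np.array(el[1])/4,1),len(k))
q=ctrl.observe()["ee_rot"]; print(Ro.from_quat(np.r_[q[1:],q[0]]).as_matrix().round(3))
```

```text
scene short [ 227  150   89   64 2579] centre 0.5539 -0.1272 size 0.2048 0.115 yaw 3.6
scene tall [ 208   91   80   71 2166] centre 0.4696 -0.3285 size 0.2754 0.1791 yaw 5.3
top short [ 350  146   36   81 2359] centre 0.548 -0.1176 size 0.1966 0.0724 yaw 3.6
top tall [ 419  168   41   82 2499] centre 0.4934 -0.287 size 0.196 0.0754 yaw 4.8
short [278.7 180.8] [0.6 4. ] 28
short [276.5 179.5] [1.1 6.6] 48
short [284.2 176.7] [0.8 5.3] 41
short [281.2 175.7] [2.3 8.1] 58
short [281.3 172.6] [1.7 5.4] 42
short [304.3 175.7] [ 0.8 24.3] 152
short [271.1 163.8] [ 5.8 20.8] 86
short [300.7 173.4] [ 1.1 33.9] 224
short [293.3 166.1] [12.3 20.4] 183
short [300.7 158.6] [1.6 5.9] 51
short [292.9 162.4] [10.5 19.3] 136
short [273.9 160. ] [ 5.4 10.8] 100
short [263.7  96.5] [ 46.1 115.6] 317
tall [240.1 153.6] [0.9 5.3] 39
tall [244.7 150.9] [0.6 4.1] 28
tall [224.3 165.1] [18.9 19.1] 312
tall [223.6 145.3] [28.4 33.7] 305
tall [221.4 144. ] [1.  5.9] 40
tall [231.1 143.3] [ 6.5 15.3] 128
tall [221.1 142.6] [2.9 6.1] 48
tall [238.8 141.7] [1.2 5.2] 40
tall [225. 138.] [1.8 6. ] 45
tall [235.4 140.5] [3.9 9.9] 51
tall [242.6 134.4] [1.  3.3] 27
tall [241.6 135.5] [ 3.  10.5] 88
tall [241.8 132.4] [1.8 6.7] 56
tall [241.1 130.1] [0.5 4.7] 29
tall [224.9 133.9] [ 1.6 38.8] 293
[[-0.893  0.451 -0.001]
 [ 0.451  0.893 -0.002]
 [ 0.    -0.002 -1.   ]]
```

>>> drive_tool:
  steps: "0 0 -0.1 -3 -1.2 -1 100; 0 0 -0.25 -8 -3.3 -2 100; 0 0 -0.4 -13.5 -5.6 -2 100; 0 0 -0.5 -19 -7.9 -2 100; 0 0 -0.538 -24 -9.9 -2 100"
  newtons: 40

```text
clock: 0.72
tool_pos: [0.4747, 0.404, 0.2508]
ee_rot: [-0.0, -0.036, 0.999, -0.0]
contact_force: [0.2, 0.6, -0.6]
opening: 0.0855
```

```bash
cat >> h.py <<'E'
def go(s,x,y,z,yaw): # yaw deg = direction of tool y; prints tool-frame shift cm & turn
    q=s["ee_rot"]; R=Ro.from_quat(np.r_[q[1:],q[0]]).as_matrix()
    a=np.radians(yaw); Y=np.array([-0.0,0,0]); Y=np.array([np.cos(a),np.sin(a),0]); Z=np.array([0,0,-1.]); G=np.c_[np.cross(Y,Z),Y,Z]
    print("shift cm",(R.T@(np.array([x,y,z])-s["tool_pos"])*100).round(2),"turn",Ro.from_matrix(R.T@G).as_rotvec().round(3),"at",s["tool_pos"].round(4),"q",s["q"].round(2))
E
sed -i 's/Y=np.array(\[-0.0,0,0\]); //' h.py
python3 -c "
from h import *; from rig import ctrl
s=ctrl.observe(); print(s['clock']); go(s,.57,.293,.25,94)"
```

```text
0.725
shift cm [ -8.7  -11.76   0.08] turn [-0.    -0.001  0.002] at [0.4747 0.404  0.2508] q [ 0.67  0.16  1.7  -0.    1.29 -0.98]
```

>>> drive_tool:
  steps: "0 0 0 -3 -4 0 100; 0 0 0 -6 -8 0 100; 0 0 0 -8.7 -11.8 0 100; 0 0 0 -8.7 -11.8 0 100"

```text
clock: 1.23
tool_pos: [0.5706, 0.2914, 0.2505]
ee_rot: [-0.0, -0.033, 0.999, -0.001]
contact_force: [0.3, 0.3, 0.3]
opening: 0.0854
```

Run:
```python
from h import *; from rig import ctrl,read_camera
s=ctrl.observe(); c=read_camera("wrist"); pickle.dump((s,c),open("w1.pkl","wb"))
print(c["T_tool_cam"].round(3),c["vfov"],c["dist_coeffs"]); go(s,.57,.293,.25,94)
print("expected tall cap/foot",proj(c,[[.57,.2933,.0875],[.57,.2933,0]],s).round(1))
cv2.imwrite("pics/w1.png",c["img"][:,:,::-1])
```

```text
[[-0.    -0.951 -0.308  0.079]
 [ 1.    -0.     0.     0.   ]
 [-0.    -0.308  0.951 -0.142]
 [ 0.     0.     0.     1.   ]] 69.02676366390669 [-0.02707994  0.          0.          0.          0.        ]
shift cm [0.05 0.17 0.05] turn [-0.001 -0.001 -0.004] at [0.5706 0.2914 0.2505] q [ 0.43  0.19  1.66 -0.    1.29 -1.2 ]
expected tall cap/foot [[314.3 182.6]
 [314.1 166.7]]
```

View pics/w1.png

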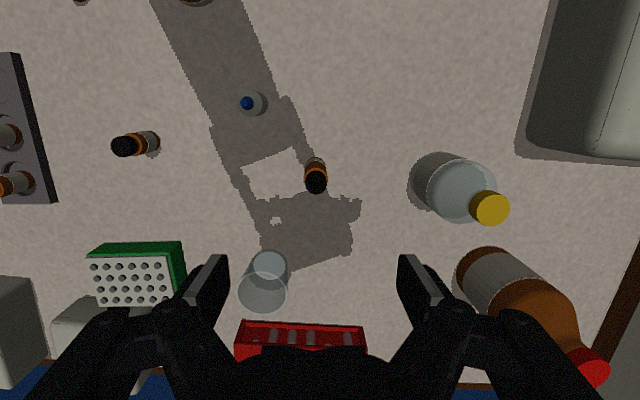

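The tall loose vial's cap is at (316,182) in the wrist view, where I predicted (314,183), so the measured position holds. The jaws' descent is clear. Descending.

>>> drive_tool:
  steps: "0 0 0 0.05 0.25 5 100; 0 0 0 0.05 0.25 10 100; 0 0 0 0.05 0.25 15 100; 0 0 0 0.05 0.25 19 100; 0 0 0 0.05 0.25 21.6 100"

```text
clock: 1.9
tool_pos: [0.5655, 0.2974, 0.0323]
ee_rot: [-0.002, -0.036, 0.999, -0.001]
contact_force: [-0.8, 0.5, 0.2]
opening: 0.0851
```

>>> drive_tool:
  steps: "0 0 0 0 0 0 60; 0 0 0 0 0 0 35; 0 0 0 0 0 0 15; 0 0 0 0 0 0 15; 0 0 0 0 0 0 15"
  newtons: 30

```text
clock: 2.52
tool_pos: [0.5697, 0.2977, 0.0375]
ee_rot: [0.002, -0.035, 0.999, 0.001]
contact_force: [-1.2, 1.5, 5.8]
opening: 0.0273
```

```bash
python3 -c "
from h import *; from rig import ctrl
s=ctrl.observe(); print(s['opening'],s['contact_force'].round(2)); go(s,.57,.294,.20,95)"
```

```text
0.027301334299785984 [-1.19  1.54  5.76]
shift cm [ -0.06  -0.34 -16.25] turn [ 0.002  0.003 -0.017] at [0.5697 0.2977 0.0375] q [ 0.44  0.38  1.84  0.    0.92 -1.2 ]
```

>>> drive_tool:
  steps: "0 0 0 0 0 -0.5 10; 0 0 0 0 0 -1.5 10; 0 0 0 0 0 -3 10; 0 0 0 0 0 -3 10"
  newtons: 40

```text
clock: 3.02
tool_pos: [0.5699, 0.2974, 0.0676]
ee_rot: [0.002, -0.035, 0.999, 0.001]
contact_force: [0.0, 0.8, -1.0]
opening: 0.0272
```

>>> drive_tool:
  steps: "0 0 0 0 0 -4 10; 0 0 0 0 -1 -8 10; 0 0 0 0 -4 -12 10; 0 0 0 0 -8.5 -13 10; 0 0 0 0 -13.5 -13 10"

```text
clock: 3.65
tool_pos: [0.5789, 0.1615, 0.1974]
ee_rot: [0.002, -0.036, 0.999, 0.0]
contact_force: [0.9, -0.1, -1.5]
opening: 0.027
```

```bash
python3 -c "
from h import *; from rig import ctrl
s=ctrl.observe(); print(s['opening'],s['contact_force'].round(2)); go(s,.5552,-.2801,.20,94.8)"
```

```text
0.02704182994530154 [ 0.86 -0.14 -1.5 ]
shift cm [  5.52 -43.88  -0.3 ] turn [ 0.     0.004 -0.012] at [0.5789 0.1615 0.1974] q [ 0.23  0.15  1.81 -0.    1.18 -1.41]
```

>>> drive_tool:
  steps: "0 0 0 0.6 -5 0 10; 0 0 0 1.3 -10.5 0 10; 0 0 0 2 -16 0 10; 0 0 0 2.7 -21.5 0 10; 0 0 0 3.4 -27 0 10"

```text
clock: 4.28
tool_pos: [0.5624, -0.1114, 0.1953]
ee_rot: [0.0, -0.035, 0.999, -0.0]
contact_force: [-0.6, -0.0, -1.3]
opening: 0.0271
```

>>> drive_tool:
  steps: "0 0 0 0.6 -5 0 10; 0 0 -0.01 1.2 -10 0 10; 0 0 -0.01 1.8 -13.9 0 10; 0 0 -0.01 2.1 -16.6 0 10; 0 0 -0.01 2.1 -16.6 0 10"

```text
clock: 4.9
tool_pos: [0.5531, -0.2786, 0.195]
ee_rot: [-0.0, -0.039, 0.999, -0.0]
contact_force: [0.3, 0.3, -0.5]
opening: 0.0269
```

Run:
```python
from h import *; from rig import ctrl,read_camera
s=ctrl.observe(); c=read_camera("wrist"); pickle.dump((s,c),open("w2.pkl","wb"))
print(s["clock"],s["opening"],s["contact_force"].round(1)); go(s,.5552,-.2801,.20,94.8)
print("hole tall/short",proj(c,[[.5552,-.2801,.014],[.4861,-.1215,.014]],s).round(1))
cv2.imwrite("pics/w2.png",c["img"][:,:,::-1])
```

```text
4.9 0.02690021832413045 [ 0.3  0.3 -0.5]
shift cm [-0.2  -0.17 -0.5 ] turn [-0.    -0.    -0.006] at [ 0.5531 -0.2786  0.195 ] q [-0.51  0.18  1.77 -0.    1.19 -2.15]
hole tall/short [[310.9 180.8]
 [460.5 130.5]]
```

View pics/w2.png

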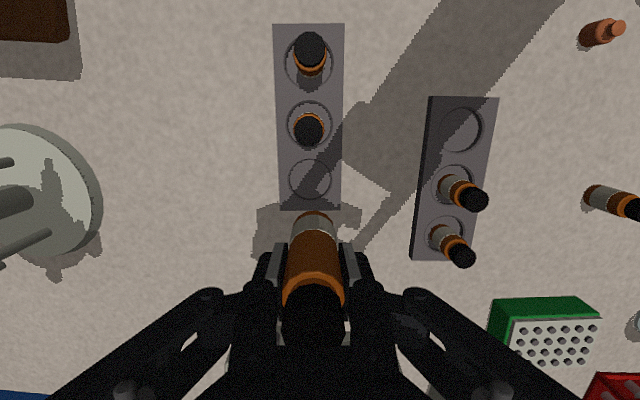

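The wrist view shows the tall hole at (310,179), predicted (311,181), and the short hole at (462,129), predicted (460.5,130.5). The vial hangs upright in the jaws. Before lowering I check the hole heights by triangulating top against wrist.

Run:
```python
from h import *
T=pickle.load(open("top.pkl","rb")); s,c=pickle.load(open("w2.pkl","rb"))
for n,a,b in(("tall",(436.4,183),(310,179)),("short",(369.7,211),(462,129))):
    print(n,tri(T,a,c,b,None,s).round(4),onplane(T,a,.014).round(4),onplane(c,b,.014,s).round(4))
```

```text
tall [[ 0.5505 -0.2814  0.028 ]] [[ 0.5544 -0.2849  0.014 ]] [[ 0.5532 -0.2813  0.014 ]]
short [[ 0.485  -0.1216  0.0173]] [[ 0.4862 -0.1218  0.014 ]] [[ 0.4844 -0.1202  0.014 ]]
```

>>> drive_tool:
  steps: "0 0 0 -0.1 -0.35 3 10; 0 0 0 -0.1 -0.35 7 10; 0 0 0 -0.1 -0.35 10.5 10; 0 0 0 -0.1 -0.35 13 10; 0 0 0 -0.1 -0.35 13 10"

```text
clock: 5.58
tool_pos: [0.5527, -0.2775, 0.0625]
ee_rot: [-0.003, -0.041, 0.999, 0.002]
contact_force: [0.4, -0.4, -1.3]
opening: 0.0269
```

>>> drive_tool:
  steps: "0 0 0 0 0 0.4 10; 0 0 0 0 0 0.8 10; 0 0 0 0 0 1.2 10; 0 0 0 0 0 1.5 10; 0 0 0 0 0 1.5 10"

```text
clock: 6.2
tool_pos: [0.5545, -0.2801, 0.05]
ee_rot: [-0.0, -0.04, 0.999, 0.0]
contact_force: [-0.6, -0.2, -0.5]
opening: 0.0274
```

>>> drive_tool:
  steps: "0 0 0 0 -0.15 0.2 10; 0 0 0 0 -0.15 0.4 10; 0 0 0 0 -0.15 0.6 10; 0 0 0 0 -0.15 0.7 10; 0 0 0 0 -0.15 0.7 10"

```text
clock: 6.82
tool_pos: [0.5548, -0.2815, 0.0431]
ee_rot: [-0.0, -0.04, 0.999, 0.0]
contact_force: [0.4, 0.2, -1.1]
opening: 0.0275
```

>>> drive_tool:
  steps: "0 0 0 0 0 0.1 10; 0 0 0 0 0 0.2 10; 0 0 0 0 0 0.2 10; 0 0 0 0 0 0.2 10"

```text
clock: 7.32
tool_pos: [0.555, -0.2817, 0.0415]
ee_rot: [0.0, -0.04, 0.999, -0.0]
contact_force: [-1.2, 0.3, 1.5]
opening: 0.0271
```

>>> drive_tool:
  steps: "0 0 0 0 0 0.1 10; 0 0 0 0 0 0.1 10; 0 0 0 0 0 0.1 10"

```text
clock: 7.7
tool_pos: [0.5552, -0.2817, 0.0415]
ee_rot: [0.0, -0.04, 0.999, -0.0]
contact_force: [-2.6, 1.5, 7.5]
opening: 0.0274
```

The force went from -1 N to +7.5 N at exactly the expected height, so the vial is seated. Releasing.

>>> drive_tool:
  steps: "0 0 0 0 0 0 40; 0 0 0 0 0 0 60; 0 0 0 0 0 0 90; 0 0 0 0 0 0 90"

```text
clock: 8.2
tool_pos: [0.5548, -0.2816, 0.0401]
ee_rot: [-0.0, -0.04, 0.999, 0.0]
contact_force: [0.1, 0.5, -0.9]
opening: 0.0771
```

>>> drive_tool:
  steps: "0 0 0 0 0 -2 90; 0 0 0 0 0 -6 90; 0 0 0 0 0 -11 90; 0 0 0 0 0 -16 90; 0 0 0 0 0 -16 90"

```text
clock: 8.82
tool_pos: [0.5587, -0.2837, 0.2086]
ee_rot: [0.006, -0.04, 0.999, -0.003]
contact_force: [0.7, -1.0, -0.2]
opening: 0.0771
```

Run:
```python
from h import *; from rig import ctrl,read_camera
s=ctrl.observe(); c=read_camera("wrist")
print(s["clock"],s["opening"],s["contact_force"].round(1)); go(s,.5487,.0694,.20,93.6)
print("tall cap exp",proj(c,[[.5545,-.282,.0915],[.5545,-.282,.014]],s).round(1))
cv2.imwrite("pics/w3.png",c["img"][:,:,::-1])
```

```text
8.825 0.07707389671742412 [ 0.7 -1.  -0.2]
shift cm [-1.83 35.28  0.62] turn [-0.007  0.011  0.017] at [ 0.5587 -0.2837  0.2086] q [-0.51  0.18  1.75 -0.    1.2  -2.16]
tall cap exp [[315.4 189.9]
 [315.3 171.2]]
```

View pics/w3.png

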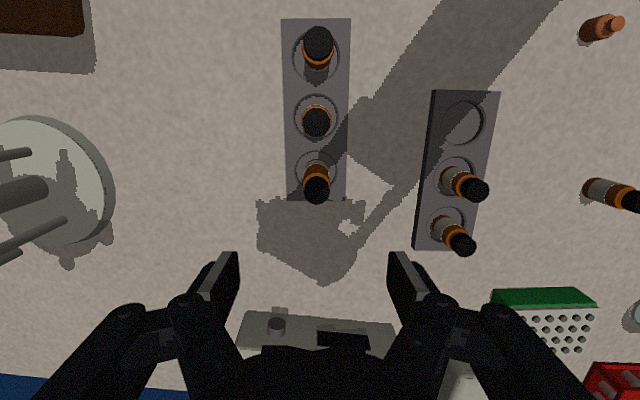

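The tall vial stands in its hole with its cap at (316,188), where I expected (315,190). Next is the short vial.

>>> drive_tool:
  steps: "0 0 0 -0.2 3.5 0 90; 0 0 0 -0.5 9 0 90; 0 0 0.02 -0.9 14.5 0 90; 0 0 0.02 -1.3 20 0 90; 0 0 0.02 -1.6 25 0 90"

```text
clock: 9.5
tool_pos: [0.5495, -0.0292, 0.1991]
ee_rot: [-0.001, -0.03, 1.0, 0.0]
contact_force: [-0.0, 0.2, 0.8]
opening: 0.0769
```

>>> drive_tool:
  steps: "0 0 0 -0.2 4 0 90; 0 0 0 -0.4 7.5 0 90; 0 0 0 -0.6 10 0 90; 0 0 0 -0.6 10 0 90; 0 0 0 -0.6 10 0 90"

```text
clock: 10.12
tool_pos: [0.5502, 0.0685, 0.1995]
ee_rot: [-0.001, -0.03, 1.0, -0.0]
contact_force: [0.0, -0.7, -0.4]
opening: 0.0771
```

Run:
```python
from h import *; from rig import ctrl,read_camera
s=ctrl.observe(); c=read_camera("wrist")
go(s,.5487,.0694,.018,93.6)
p=proj(c,[.5487,.0694,.0575],s)[0]; x,y=p.astype(int)
m=np.zeros((400,640),bool); m[y-20:y+20,x-20:x+20]=c["img"][y-20:y+20,x-20:x+20].max(2)<45
_,ce,st=blob(m,p); print("pred",p.round(1),"cap",ce.round(1),st, onplane(c,ce,.0575,s).round(4))
```

```text
shift cm [ 0.11  0.11 18.15] turn [-0.001 -0.002 -0.002] at [0.5502 0.0685 0.1995] q [ 0.08  0.06  1.9  -0.    1.18 -1.55]
pred [313.3 187.1] cap [315.1 186.9] [304 175  23  25 464] [[0.5484 0.0711 0.0575]]
```

>>> drive_tool:
  steps: "0 0 0 0.15 0.2 4 90; 0 0 0 0.15 0.2 9 90; 0 0 0 0.15 0.2 14 90; 0 0 0 0.15 0.2 17 90; 0 0 0 0.15 0.2 18.1 90"

```text
clock: 10.8
tool_pos: [0.5471, 0.0697, 0.0168]
ee_rot: [-0.002, -0.029, 1.0, -0.0]
contact_force: [0.3, -0.4, -0.5]
opening: 0.0768
```

>>> drive_tool:
  steps: "0 0 0 0 0 0 90; 0 0 0 0 0 0 50; 0 0 0 0 0 0 30; 0 0 0 0 0 0 10; 0 0 0 0 0 0 10"
  newtons: 30

```text
clock: 11.42
tool_pos: [0.5503, 0.0711, 0.0207]
ee_rot: [0.001, -0.03, 1.0, 0.0]
contact_force: [-0.3, -0.5, 6.9]
opening: 0.0271
```

>>> drive_tool:
  steps: "0 0 0 0 0 0 10; 0 0 0 0 0 0 10"
  newtons: 40

```text
clock: 11.68
tool_pos: [0.5503, 0.0711, 0.0208]
ee_rot: [0.001, -0.03, 1.0, 0.0]
contact_force: [-1.2, -0.7, 7.2]
opening: 0.0264
```

>>> drive_tool:
  steps: "0 0 0 0 0 -2 10; 0 0 0 0 0 -6 10; 0 0 0 0.5 -1 -10 10; 0 0 0 2 -4.5 -14 10; 0 0 0 4 -9.5 -15 10"

```text
clock: 12.3
tool_pos: [0.5171, -0.0266, 0.173]
ee_rot: [0.003, -0.031, 0.999, -0.0]
contact_force: [0.8, -1.1, -1.2]
opening: 0.0268
```

>>> drive_tool:
  steps: "0 0 0 2 -4.5 0 10; 0 0 0 3.6 -8 0 10; 0 0 0 3.6 -9.2 0 10; 0 0 0 3.6 -9.2 0 10; 0 0 0 3.6 -9.2 0 10"

```text
clock: 12.92
tool_pos: [0.485, -0.1193, 0.1691]
ee_rot: [-0.0, -0.03, 1.0, 0.0]
contact_force: [-0.1, 0.4, -0.5]
opening: 0.0265
```

Run:
```python
from h import *; from rig import ctrl,read_camera
s=ctrl.observe(); c=read_camera("wrist")
print(s["opening"],s["contact_force"].round(1)); go(s,.4855,-.121,.045,93.6)
print("short hole pred",proj(c,[[.4855,-.121,.014]],s).round(1))
cv2.imwrite("pics/w4.png",c["img"][:,:,::-1])
```

```text
0.026498106840003973 [-0.1  0.4 -0.5]
shift cm [-0.05 -0.18 12.41] turn [ 0.001 -0.    -0.002] at [ 0.485  -0.1193  0.1691] q [-0.29 -0.02  2.04  0.    1.12 -1.92]
short hole pred [[310.6 185.3]]
```

View pics/w4.png

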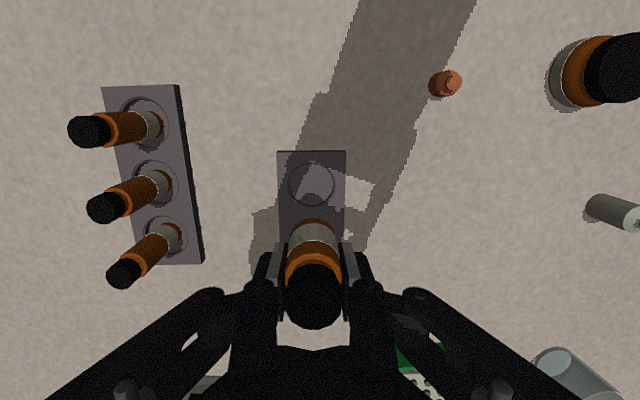

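The short hole shows at (311,183), predicted (311,185), and the vial is upright in the jaws. Lowering.

>>> drive_tool:
  steps: "0 0 0 0 -0.15 3 10; 0 0 0 0 -0.15 7 10; 0 0 0 0 -0.15 10.5 10; 0 0 0 0 -0.15 12.4 10; 0 0 0 0 -0.15 12.4 10"

```text
clock: 13.6
tool_pos: [0.4832, -0.1202, 0.0434]
ee_rot: [-0.002, -0.031, 1.0, 0.001]
contact_force: [-0.1, -0.1, -0.4]
opening: 0.0269
```

>>> drive_tool:
  steps: "0 0 0 0 0 0.4 10; 0 0 0 0 0 0.8 10; 0 0 0 0 0 1.2 10; 0 0 0 0 0 1.5 10; 0 0 0 0 0 1.5 10"

```text
clock: 14.22
tool_pos: [0.4844, -0.1218, 0.0301]
ee_rot: [-0.0, -0.03, 1.0, 0.0]
contact_force: [-0.3, -0.0, -0.9]
opening: 0.0266
```

>>> drive_tool:
  steps: "0 0 0 0 0 0.2 10; 0 0 0 0 0 0.3 10; 0 0 0 0 0 0.4 10; 0 0 0 0 0 0.4 10; 0 0 0 0 0 0.4 10"

```text
clock: 14.85
tool_pos: [0.4848, -0.1218, 0.0263]
ee_rot: [0.0, -0.03, 1.0, -0.0]
contact_force: [-1.1, 0.3, -0.4]
opening: 0.0269
```

>>> drive_tool:
  steps: "0 0 0 0 0 0.1 10; 0 0 0 0 0 0.2 10; 0 0 0 0 0 0.25 10; 0 0 0 0 0 0.25 10; 0 0 0 0 0 0.25 10"

```text
clock: 15.48
tool_pos: [0.4848, -0.1218, 0.0247]
ee_rot: [-0.0, -0.03, 1.0, 0.0]
contact_force: [-2.7, -0.5, 7.6]
opening: 0.0267
```

Contact came at the predicted height, TCP 24.7 mm with 7.6 N. I release and retreat.

>>> drive_tool:
  steps: "0 0 0 0 0 0 40; 0 0 0 0 0 0 60; 0 0 0 0 0 0 90; 0 0 0 0 0 0 90"

```text
clock: 15.98
tool_pos: [0.4846, -0.1217, 0.0237]
ee_rot: [-0.0, -0.03, 1.0, 0.0]
contact_force: [-0.2, -0.0, -0.4]
opening: 0.0768
```

>>> drive_tool:
  steps: "0 0 0 0 0 -2 90; 0 0 0 0 0 -6 90; 0 0 0 0 0 -11 90; 0 0 0 0 2 -16 90; 0 0 0 0 6 -18 90"

```text
clock: 16.6
tool_pos: [0.4832, -0.0625, 0.2078]
ee_rot: [0.003, -0.029, 1.0, -0.001]
contact_force: [0.8, 0.7, -0.4]
opening: 0.0768
```

>>> drive_tool:
  steps: "0 0 0 0 5 0 90; 0 0 0 0 10 0 90; 0 0 0 0 15 0 90; 0 0 0 0 18 0 90; 0 0 0 0 18 0 90"

```text
clock: 17.23
tool_pos: [0.4699, 0.1195, 0.2037]
ee_rot: [-0.0, -0.032, 0.999, 0.0]
contact_force: [-0.4, 0.5, -0.0]
opening: 0.077
```

Run:
```python
from h import *; from rig import ctrl,read_camera
S,T=read_camera("scene"),read_camera("top")
for n,X in(("tall",[.5545,-.282,.0915]),("short",[.4848,-.1215,.0615])):
    q=[]
    for c in(S,T):
        p=proj(c,X)[0]; x,y=p.astype(int); m=np.zeros((400,640),bool); m[y-9:y+10,x-9:x+10]=c["img"][y-9:y+10,x-9:x+10].max(2)<50
        q.append(blob(m,p)[1])
    print(n,tri(S,q[0],T,q[1]).round(4),"exp",X)
print(ctrl.observe()["clock"],ctrl.observe()["tool_pos"])
a=cv2.resize(T["img"][120:270,270:480],(400,300)); b=cv2.resize(S["img"][80:240,190:350],(300,300))
cv2.imwrite("pics/end.png",np.hstack([a,b])[:,:,::-1])
```

```text
tall [[ 0.5548 -0.2824  0.0913]] exp [0.5545, -0.282, 0.0915]
short [[ 0.484  -0.1231  0.062 ]] exp [0.4848, -0.1215, 0.0615]
17.325 [0.470052   0.11756636 0.20357176]
```

View pics/end.png

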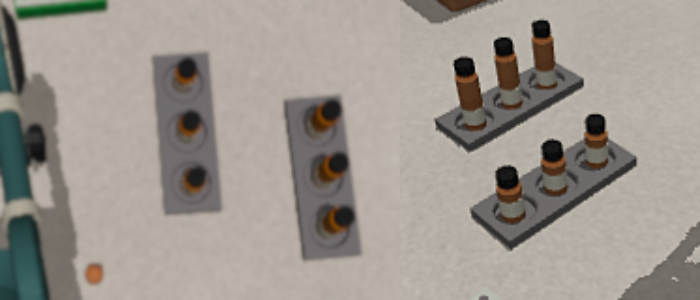

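Both racks are now full: the tall vial is at (320,120) and the short one at (195,180) in the left half of the picture. Both stand upright and the robot is clear of everything. Handing in.

```bash
python3 -c "
from rig import ctrl; print(ctrl.hand_in())"
```

```text
the job is handed in; nothing more can be done
None
```

Both loose vials now stand in the empty holes of their own racks, tall in the right rack and short in the left. I handed the job in at about 17 s of the 56 s. The hand-in gives no verdict.

- **Placing:** I lowered each vial until the wrist force rose to about 7.5 N. That happened at the height expected for the hole floor, so each vial was let go on the floor.
- **Last check, from the scene and top cameras:** the cap centres are at (0.555, -0.282, 0.091) for the tall vial and (0.484, -0.123, 0.062) for the short one. Both are within about 4 mm of the measured hole centres and at seated height. In the last picture both look upright, and the arm is clear of everything.
- **Checks that disagreed:**
  - Tall hole height: the two-view measurement, from hand-read pixels over a short baseline, gave 28 mm against 14 mm by the text.
  - Short hole height: the same measurement gave 17 mm. I relied on the force contact for both heights.
  - Rack outlines: the scene view was distorted by the vials in front, so I took the rack poses from the top view and checked them with the wrist camera. The two agreed within about 4 mm.

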